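Unhook the feeler gauge and find the gib slot with the right drag

ROBOT

A 6-joint arm with a two-finger parallel gripper is mounted at the origin on the work surface. World frame = base frame: x ahead of the robot, y to its left, z up, the work surface at z = 0. Lengths are in m, angles in degrees, forces in N, time in s.
With the tool pointing down it reaches from about 0.275 to 0.775 m from the base axis. Payload 14.6 kg.
Tool frame: the origin (TCP) lies on the centre line of the jaws, within the pads' length; the fingertips stand manip.tip_reach ahead of it and the grasp point (between the pads) lies 8 mm behind it (manip.tip_reach is the distance from the TCP to the fingertips, in m); z points along the fingers, y is the line along which they close (so a half turn about z gives the same grasp; the last joint's range is limited). The gripper opens to 85 mm and grips with 20 to 120 N. Pads are 22 mm wide; open, the fingers measure 114 mm over their backs; the gripper's body (76 mm by 85 mm) begins 54 mm behind the grasp point. The pads swing forward as they close: fully open they stand 13 mm farther back than shut.
Start: joints at [-82.065, 15.075, -2.767, 72.158, 0, 81.102], TCP at [0.152, -0.503, 0.242] pointing down, gripper open.
Joint ranges: [-151.79, 151.79], [-50.71, 97.33], [-67.44, 78.34], [-121.81, 120.89], [-77.56, 73.72], [-180, 180]. Speed limits (degrees/s): [108.29, 108.29, 147.25, 159.86, 180, 180].

INTERFACE

Orientations are given as a 3x3 rotation matrix whose columns are the frame's x, y, z axes.
In Python, from plant import manip gives the robot as it stands.
- The arm moves only by the tool step_arm, never from a script. Its argument "commands" is one flat list of numbers, 4 for each row, row after row: the shift along the tool's x, y, z in units of 1 m (1.0 is 1 m), then the turn about the tool's z in units of pi/2 rad (1.0 is pi/2 rad). In form: [tx, ty, tz, twist, tx, ty, tz, twist, ...]. A call has 1 to 20 rows; each row is the pose to reach, as a shift and turn from the pose commanded when the call began, along the tool's axes at that moment; what a row does not reach only later rows make up. A row lasts 1/8 s, in which the tool goes at most 62.5 mm and 10.7 degrees, less where a joint would pass 70% of its speed; a pose out of reach is approached as far as the arm can. A call with a number of a shift or a turn outside -1 to 1 is refused whole. A call with a gripper value outside its range is refused whole. "fingers" is the opening, from -1 (shut) to 1 (fully open), set as the call begins (left out, the last holds). The fingers move at their own pace and stop on an object; "grip_force" is the grip in N (left out, the last holds). Time passes only in rows, so rows that repeat a pose let the fingers close. It gives the time, the measured TCP pose, the force, the opening and the grip force at its end, in the units of the state.
- manip.get_obs(): the state, without advancing time (a new reading comes with each control period).
- manip.camera(name): name is "scene" or "top" or "wrist"; returns the picture (400x640x3 uint8, red, green, blue); there is no depth.
- manip.camera_params(name): a dict with "K" (3x3 intrinsics, pixels), "eye" and "rotation" of the camera in the world. Camera axes: x right, y down, z forward; pixel columns grow to the right and rows downward; lengths in m; the calibration is good to about 2 mm. A picture is of the moment at which its call begins: read the wrist's pose just before it. camera_params takes no time and is no camera call; for the wrist camera it gives the pose at the moment of the call.
- manip.sign_off(): hands the job in; it is judged then, once.
Trained networks look in the newest picture that a camera, given by its name, has taken for a name from the list of things; names that differ only in an ending like _2 or _b are one class to them, and where a whole thing is asked for, a point or a joint stands for the part that bears it (a point fixed in the world has none). Each returns a list of dicts, best first, with "conf" (0 to 1); they miss things now and then, are a little off and sometimes report something else, mostly with a low value. They report only what shows in the picture. A call takes as long as a camera call. They do not tell look-alikes from the thing itself.
- manip.look_for(camera, thing): "xyz" ([x, y, z] in m, in the coordinates of the camera as it stood for that picture, good to about 4 mm: the middle of the surface that is visible of it).
- manip.regions_of(camera, thing): "region" (400x640 bool, what is visible of it).
The state is a dict: "clock": time; "q": joint angles; "dq": joint speeds; "tau": joint torques, N m; "eef_pos": TCP position; "tool_rot": TCP orientation; "ft_force": force on the tool from outside, world axes, zero at the start; "torque": the same for the moment, N m; "grip_width": finger opening in m; "grip_force": force on a finger pad.
Only numpy, scipy, OpenCV 4.12 (cv2) and the standard library are available. Lean on these libraries where they do the work, as an engineer would, in place of code of your own. Each camera call takes 0.05 s, during which the arm holds its last target. There are 200 camera calls.

TASK

Lift the flat-bladed feeler gauge up and off its peg without wrenching the stand, then try it in the look-alike slots of the die block without ramming the block: in one it is stopped part-way, in one it drops in loosely, and in one a sprung gib gives it a light drag all the way down. Leave it pushed fully home, shoulders on the block, in the slot with the light drag, and let go; do not tip or drop the gauge, and leave the other things where they are.

Things in the scene. Friction and masses are not known exactly. Their poses are not given: they have to be found in the camera images.
- gauge: the flat feeler gauge, bare steel with an aluminium head, 0.10 to 0.20 kg, 150 mm tall, hanging upright on one of the three pegs (which one varies). Origin: middle of the top edge of its hanging hole, where it rests on the peg. x is its thickness, y its width, z up along it. The hole goes down to z -28 mm and is 16 mm wide, through an eye 36 mm wide and 8 mm thick
- gauge_head (a point): the place to grip, on the gauge's head, 40 mm above the top edge of the hole and 15 mm below the head's top; axes as the gauge. The head is an upright bar 10 mm thick (x, grip across this) and 22 mm wide (y), rising 55 mm above the hole
- gauge_mid (a point): centre of the feeler gauge, half-way up: 20 mm below the top edge of its hole, 30 mm above its shoulders, 75 mm above the blade's end; axes as the gauge. The shoulders are the lower edge of a plate 40 mm wide and 8 mm thick
- gauge_tip (a point): lower end of the gauge's blade, on its centre line, 95 mm below the top edge of the hole. The blade is 24 mm wide, 6 mm thick, with a rounded end, and reaches 45 mm below the shoulders
- stand: blue fixed gauge stand, origin on the table; three steel pegs point along its -x, at y = -90, 0 and +90 mm. Each leaves a cross bar (front at x = +16 mm, top 172 mm up), is a level rod 7 mm thick, top 165 mm up, to x = -75 mm, then turns up at 45 degrees; this end reaches x = -90 mm and stands 12 mm above the rod's top
- peg_mid (a point): top of the middle peg's rod, where things hang, at x = -50 mm, y = 0 in the stand's frame; axes as the stand. To come off, a gauge must rise more than 12 and less than 21 mm (16 is best), then move at least 55 mm along the stand's -x to clear the upturned end
- block: fixed steel die block, 100 x 210 mm, 60 mm high, origin at the centre of its underside. Three look-alike slots 60 mm apart along its y open in its top, 10 mm along its x and 30 mm along its y. The blade enters from above, its thickness along the block's x, either way round. Home: shoulders on the block's top, blade 45 mm deep, above the slot's floor
- slot_right (a point): centre of the mouth of the slot at y = -60 mm in the block's frame, level with the block's top; axes as the block. Below the first 12 mm the slots differ out of sight, and which is which varies: one is blocked by a hard stop 25 mm down, one is empty, with no resistance until the shoulders land, one has the sprung gib
- slot_mid (a point): the same for the middle slot (y = 0). The sprung gib, in whichever slot has it, is on the -x side: a ramp from 14 to 34 mm down meets the blade, then its flat rubs the blade and presses it to the slot's +x face with 6 to 9 N; pushing in takes about 4 to 16 N, most over the ramp
- slot_left (a point): the same for the slot at y = +60 mm
- plug_gauge_mid (a point): bystander hanging on another peg: plug gauge with the same head and eye, but a round 14 mm shank in place of the blade; point 20 mm below the top edge of its hole
- template_mid (a point): bystander hanging on the third peg: flat plate 46 mm wide, 85 mm tall, 6 mm thick, no head; point 20 mm below the top edge of its hole
- punch: bystander: upright aluminium cylinder, diameter 44, height 75 mm; origin at its underside
- pillar: bystander: upright steel cylinder, diameter 36, height 100 mm; origin at its underside
- key_strip: bystander: brass bar 75 x 14 x 10 mm lying on the table; origin at its underside
- key_on_block: bystander: brass bar 18 x 70 x 10 mm lying on top of the die block behind the slots; origin at its underside
- screwdriver: bystander: screwdriver lying on the table
- wrench: bystander: wrench lying on the table
Mind the look-alikes: they are no part of the job. Leave any green look-alike of the block alone. What is shaped like the gauge but black is not meant.

How it is judged (in metres and radians):
On the way:
1. the gauge is lifted off its peg and clear of the stand (distance of gauge_mid from where it was at the start of the episode above 0.06 m and contact force between gauge and stand below 0.01 N and height (world z) of gauge_tip above 0.06 m), for 0.1 s.
At the end, for the whole second after the job is handed in: The feeler gauge stands at rest and upright (within 0.12 rad) in a slot of the die block, its blade's end within 8 mm of the slot's centre line and its shoulders within 3 mm of the block's top, and it is pressed against the block with more than 5 N, which only the sprung gib does (((horizontal distance between gauge_tip and slot_right below 0.008 m and z of gauge_mid in the frame of slot_right below 0.033 m) or (horizontal distance between gauge_tip and slot_mid below 0.008 m and z of gauge_mid in the frame of slot_mid below 0.033 m) or (horizontal distance between gauge_tip and slot_left below 0.008 m and z of gauge_mid in the frame of slot_left below 0.033 m)) and contact force between gauge and block above 5 N and angle between gauge_mid's own z axis and vertical below 0.12 rad and linear speed of gauge below 0.02 m/s); the robot touches nothing.
It fails at once if the gauge is wrenched against the stand with more than 30 N (contact force between gauge and stand above 30 N).
It fails at once if the gauge is rammed against the block with more than 60 N (contact force between gauge and block above 60 N).
It fails at once if the gauge is dropped or tipped over (more than 1 rad) (angle between gauge_mid's own z axis and vertical above 1 rad).
It fails at once if another hanging tool is moved by more than 30 mm (distance of any of plug_gauge_mid, template_mid from where it was at the start of the episode above 0.03 m).
It fails at once if a thing on the table or block is moved by more than 30 mm (distance of any of punch, pillar, key_strip, key_on_block, screwdriver, wrench from where it was at the start of the episode above 0.03 m).
It also fails if it takes over 61 s, if anything falls off the work surface, if the arm or the gripper's body presses on something with over 40 N, if the wrist force passes 120 N, or if a joint passes its speed limit or range.

## Working session

There is one attempt and no reset: what is moved stays moved. The work goes in short steps, Python scripts to look and compute and a tool call to move; the robot and the scene stay as the last step left them, time stands still between calls to the robot, and variables do not carry over. Pictures are saved under pics/ and viewed, at most 10 in all, crops included, and the job is handed in when it is done.

Besides the shell and the picture viewer there is one more tool, called after "Call:" as name(argument=value, ...), one argument or row to a line, values as JSON. step_arm: Moves the arm, as the interface text tells. Shifts and turns lie within -1 to 1; 1 stands for 1 m of shift or pi/2 rad of turn. Its arguments: {"type":"object","properties":{"commands":{"type":"array"},"fingers":{"type":"number"},"grip_force":{"type":"number"}},"required":["commands"]}

```bash
mkdir -p pics; cat > h.py <<'E'
import numpy as np, cv2
from plant import manip
def shot(c,n=None):
    im=manip.camera(c)
    if n: cv2.imwrite(f'pics/{n}.png',im[:,:,::-1])
    return im
def look(c,t):
    p=manip.camera_params(c);R=np.array(p['rotation']);e=np.array(p['eye'])
    return [(round(d['conf'],2),np.round(R@np.array(d['xyz'])+e,4)) for d in manip.look_for(c,t)]
def px(c,P):
    p=manip.camera_params(c);v=np.array(p['K'])@(np.array(p['rotation']).T@(np.array(P)-p['eye']));return v[:2]/v[2]
def ray(c,uv,z):
    p=manip.camera_params(c);d=np.array(p['rotation'])@np.linalg.solve(np.array(p['K']),[uv[0],uv[1],1.]);e=np.array(p['eye'])
    return e+d*(z-e[2])/d[2]
E
python3 - <<'E'
from h import *
o=manip.get_obs();print(o['clock'],o['eef_pos'],o['tool_rot'],o['grip_width'],manip.tip_reach)
a=shot('scene');b=shot('top')
im=np.vstack([a,b]);cv2.imwrite('pics/a.png',cv2.resize(im,(480,600))[:,:,::-1])
cv2.imwrite('pics/s.png',a[:,:,::-1]);cv2.imwrite('pics/t.png',b[:,:,::-1])
for c in('scene','top'):
  print(c,manip.camera_params(c)['eye'])
  for t in('gauge','gauge_head','gauge_mid','stand','peg_mid','block','slot_right','slot_mid','slot_left','plug_gauge_mid','template_mid','punch','pillar','key_on_block'):
    print(t,[(q,w.tolist(),px(c,w).astype(int).tolist()) for q,w in look(c,t)[:4]])
E
```

```text
0.0 [ 0.15198218 -0.50225792  0.24182925] [[ 9.57150252e-01  2.89591728e-01 -1.63469089e-04]
 [ 2.89591739e-01 -9.57149708e-01  1.02991453e-03]
 [ 1.41790338e-04 -1.03312225e-03 -9.99999456e-01]] 0.0855902483174327 0.011
scene [ 1.06601284 -1.02918705  0.86502743]
gauge [(0.56, [0.4791, 0.1332, 0.1518], [348, 161]), (0.44, [0.3935, 0.2422, 0.0855], [342, 159])]
gauge_head [(0.54, [0.3899, 0.2483, 0.0806], [342, 160])]
gauge_mid [(0.77, [0.4697, 0.1323, 0.1492], [346, 162]), (0.67, [0.3973, 0.2454, 0.0823], [343, 160])]
stand [(0.85, [0.5574, 0.2047, 0.0309], [374, 187])]
peg_mid [(0.96, [0.5588, 0.2006, 0.0314], [374, 187]), (0.43, [0.7464, -0.235, 0.009], [368, 282])]
block [(0.9, [0.5656, -0.2353, 0.0535], [315, 248]), (0.81, [0.4098, -0.6291, 0.0627], [176, 314]), (0.73, [0.7788, 0.0085, 0.0647], [412, 226])]
slot_right [(0.91, [0.5641, -0.2325, 0.0643], [315, 245]), (0.62, [0.407, -0.6321, 0.0633], [174, 314])]
slot_mid [(0.82, [0.5644, -0.2348, 0.0652], [314, 245]), (0.56, [0.4082, -0.6292, 0.064], [176, 313])]
slot_left [(0.69, [0.5623, -0.2346, 0.0618], [314, 246]), (0.67, [0.
[... 655 characters left out ...]
5444, 0.2184, 0.0121], [236, 206])]
block [(0.93, [0.3816, -0.6052, 0.0574], [459, 246]), (0.78, [0.5475, -0.1995, 0.0622], [348, 203]), (0.59, [0.5442, 0.2182, 0.0138], [236, 206])]
slot_right [(0.88, [0.5421, -0.2029, 0.0562], [349, 204]), (0.73, [0.3829, -0.6061, 0.0608], [460, 246])]
slot_mid [(0.74, [0.5434, -0.2003, 0.0602], [348, 204]), (0.64, [0.3826, -0.6031, 0.0591], [459, 246])]
slot_left [(0.95, [0.3828, -0.607, 0.0565], [460, 246]), (0.85, [0.5423, -0.1994, 0.0592], [348, 204])]
plug_gauge_mid [(0.52, [0.2945, -0.4061, 0.0221], [404, 271]), (0.49, [0.4833, 0.2174, 0.2077], [227, 219])]
template_mid []
punch []
pillar [(0.66, [0.7597, 0.0244, 0.0946], [286, 145])]
key_on_block []
```

View pics/s.png

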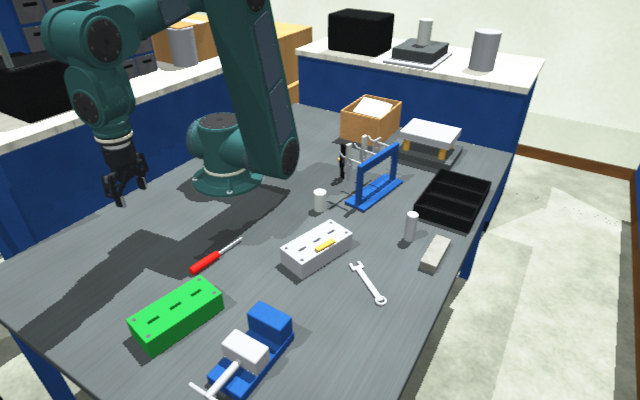

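View pics/t.png

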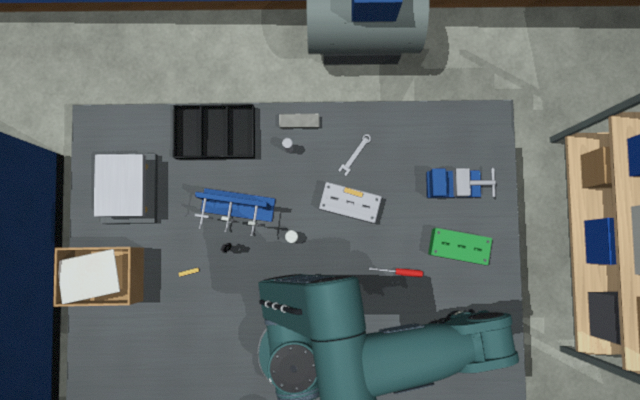

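The white block sits at scene (315,248) / top (350,202), and the green look-alike at top (460,246) is to be left alone. The stand is at scene (375,180) / top (236,206), and its pegs point toward the robot. The black shape at scene (342,160) / top (230,247) is the black look-alike. I'll enlarge the stand and block next.

```bash
python3 - <<'E'
import cv2,numpy as np
s=cv2.imread('pics/s.png');t=cv2.imread('pics/t.png')
a=cv2.resize(s[125:215,315:415],None,fx=4,fy=4,interpolation=cv2.INTER_CUBIC)
b=cv2.resize(t[180:260,180:280],None,fx=4,fy=4,interpolation=cv2.INTER_CUBIC)
c=cv2.resize(t[170:230,310:390],None,fx=5,fy=5,interpolation=cv2.INTER_CUBIC)
W=np.zeros((600,800,3),np.uint8);W[:360,:400]=a;W[:320,400:]=b;W[320:600,400:]=c[:280];cv2.imwrite('pics/z.png',W)
E
```

```text
(no output)
```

View pics/z.png

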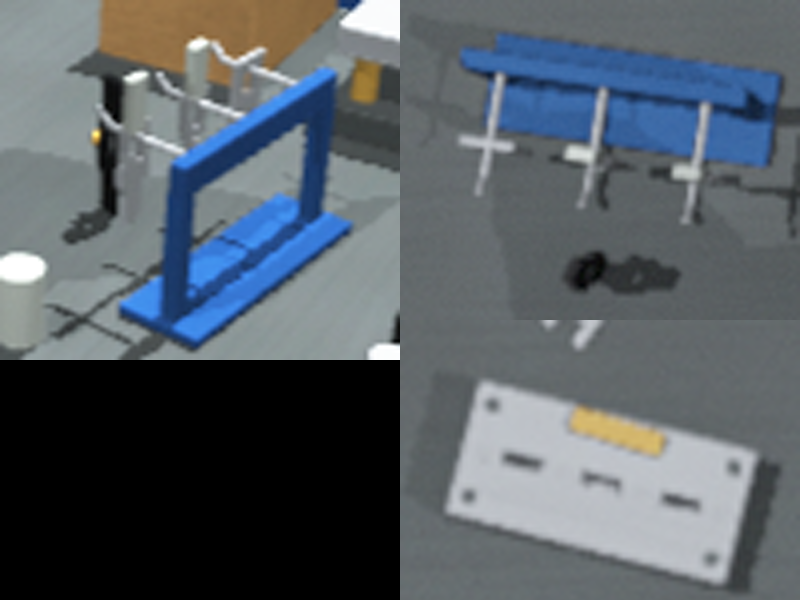

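The nearest (right-hand, smallest y) hanging tool at scene (348,161) / top (251,223) is the gauge candidate: it has a head and a flat lower part. The middle one at scene (363,148) / top (225,218) also has a head, probably the plug gauge. The left one has no head, so it is the template. The wrist camera will confirm; first I compute positions.

```bash
python3 - <<'E'
from h import *
T=lambda uv,z: ray('top',uv,z)
for n,uv,z in [('headR',(251.3,223),.22),('headM',(225,218.3),.22),('rootR',(256.3,205.8),.165),('tipR',(252.5,235),.177),('rootM',(230.5,202.5),.165),('rootL',(204.8,199),.165)]:
  print(n,T(uv,z).round(4))
C=[T(u,.06) for u in [(326,182),(381.4,196.6),(375.4,222.6),(319.2,208.6)]]
print('centre',np.mean(C,0).round(4),[np.linalg.norm(C[i]-C[(i+1)%4]).round(4) for i in range(4)])
S=[T(u,.06) for u in [(334.6,198.4),(350.2,202.2),(366.2,206)]];print(np.round(S,4)); d=S[0]-S[2];print('block yaw',np.degrees(np.arctan2(-d[0],d[1])),np.linalg.norm(d))
p=manip.camera_params('wrist');o=manip.get_obs();R=o['tool_rot']
print('wristcam in tool',(R.T@(np.array(p['eye'])-o['eef_pos'])).round(4));print((R.T@np.array(p['rotation'])).round(3));print(p['K'])
E
```

```text
headR [0.4707 0.1371 0.22  ]
headM [0.4877 0.2249 0.22  ]
rootR [0.5331 0.1267 0.165 ]
tipR [0.4319 0.1388 0.177 ]
rootM [0.5458 0.2158 0.165 ]
rootL [0.5592 0.3046 0.165 ]
centre [ 0.5502 -0.2069  0.06  ] [np.float64(0.2112), np.float64(0.0987), np.float64(0.2126), np.float64(0.1016)]
[[ 0.5659 -0.1487  0.06  ]
 [ 0.551  -0.2059  0.06  ]
 [ 0.5362 -0.2645  0.06  ]]
block yaw -14.380322183694036 0.11957296831085633
wristcam in tool [ 0.075   0.0003 -0.1328]
[[-0.    -0.957 -0.291]
 [ 1.    -0.    -0.   ]
 [ 0.    -0.291  0.957]]
[[332.17528602   0.         323.97418827]
 [  0.         332.17528602 198.25350526]
 [  0.           0.           1.        ]]
```

Call:
step_arm(
  commands=[0.383, -0.513, -0.02, -0.9, 0.383, -0.513, -0.02, -0.9, 0.383, -0.513, -0.02, -0.9, 0.383, -0.513, -0.02, -0.9, 0.383, -0.513, -0.02, -0.9, 0.383, -0.513, -0.02, -0.9, 0.383, -0.513, -0.02, -0.9, 0.383, -0.513, -0.02, -0.9, 0.383, -0.513, -0.02, -0.9, 0.383, -0.513, -0.02, -0.9, 0.383, -0.513, -0.02, -0.9, 0.383, -0.513, -0.02, -0.9, 0.383, -0.513, -0.02, -0.9, 0.383, -0.513, -0.02, -0.9],
  fingers=0,
)

```text
clock: 3.25
eef_pos: [0.3699, 0.0984, 0.2623]
tool_rot: [[-0.134, 0.991, 0.0], [0.991, 0.134, -0.0], [-0.0, 0.0, -1.0]]
ft_force: [-0.9, 0.2, 0.5]
grip_width: 0.043
grip_force: 0.0
```

Call:
step_arm(
  commands=[0, 0, 0, -0.9, 0, 0, 0, -0.9, 0, 0, 0, -0.9, 0, 0, 0, -0.9, 0, 0, 0, -0.9, 0, 0, 0, -0.9, 0, 0, 0, -0.9, 0, 0, 0, -0.9, 0, 0, 0, -0.9, 0, 0, 0, -0.9],
)

```text
clock: 4.5
eef_pos: [0.3701, 0.0988, 0.2623]
tool_rot: [[-1.0, 0.024, 0.0], [0.024, 1.0, -0.0], [-0.0, -0.0, -1.0]]
ft_force: [-0.7, -0.8, 0.7]
grip_width: 0.0427
grip_force: 0.0
```

```bash
python3 - <<'E'
from h import *
o=manip.get_obs();print(o['clock'],o['q'],o['eef_pos'],np.array(o['tool_rot']).round(3).tolist(),o['grip_width'])
shot('wrist','w1')
for t in('gauge','gauge_head','gauge_mid','plug_gauge_mid','template_mid','stand'):
    print(t,[(q,w.tolist(),px('wrist',w).astype(int).tolist()) for q,w in look('wrist',t)[:4]])
E
```

```text
4.5 [ 2.71322976e+00  6.67754287e-01 -1.71585530e+01  7.21645108e+01
 -1.18661195e-03  4.09480135e+00] [0.37005131 0.09882225 0.26234919] [[-1.0, 0.024, 0.0], [0.024, 1.0, -0.0], [-0.0, -0.0, -1.0]] 0.04270220405423223
gauge [(0.78, [0.3915, 0.2437, 0.1068], [483, 202]), (0.73, [0.4704, 0.1342, 0.1628], [369, 317]), (0.62, [0.5217, -0.2123, 0.0601], [60, 305])]
gauge_head [(0.7, [0.4662, 0.1297, 0.1559], [362, 308])]
gauge_mid [(0.61, [0.4696, 0.128, 0.1574], [360, 312]), (0.58, [0.3895, 0.2415, 0.1012], [478, 198])]
plug_gauge_mid [(0.75, [0.4829, 0.2192, 0.1067], [447, 290])]
template_mid [(0.56, [0.5041, 0.3072, 0.1365], [552, 327]), (0.46, [0.4641, 0.1318, 0.1566], [365, 306])]
stand [(0.74, [0.5286, 0.2032, 0.0143], [406, 282]), (0.41, [0.4633, 0.1338, 0.1573], [367, 306])]
```

View pics/w1.png

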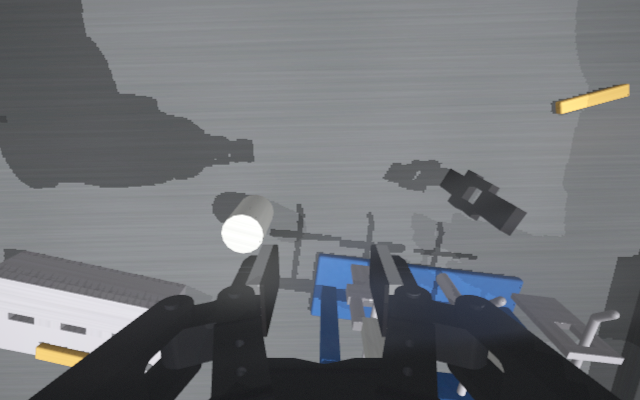

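The gauge candidate shows at (360,310) between the fingers and the plug gauge at about (447,290). I'll confirm in an enlarged crop.

```bash
python3 -c "
import cv2
a=cv2.imread('pics/w1.png')[250:390,320:510];cv2.imwrite('pics/w1z.png',cv2.resize(a,None,fx=4,fy=4,interpolation=cv2.INTER_CUBIC))"
```

```text
(no output)
```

View pics/w1z.png

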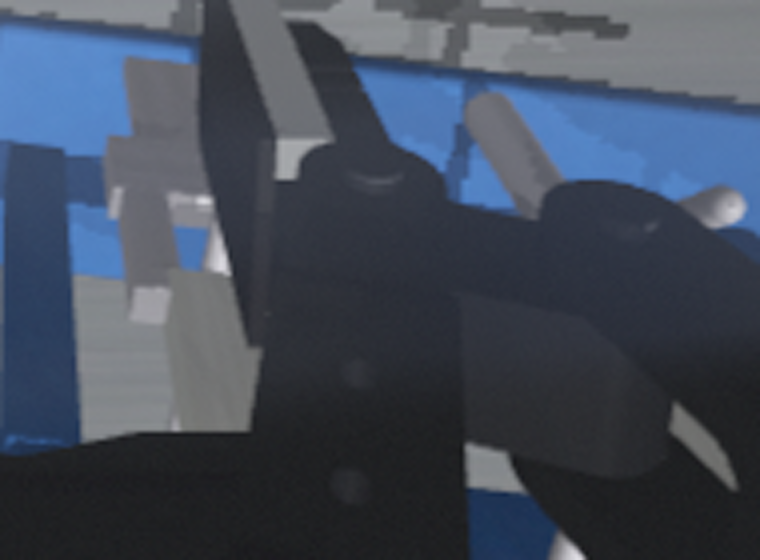

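The tool on the right peg has a flat wide blade under its plate (crop (155,90)), and the middle one has a round shank (crop (510,150)). So the gauge is on the small-y peg. I'll move above it with the jaws turned along the peg.

Call:
step_arm(
  commands=[-0.1, 0.04, -0.038, -0.92, -0.1, 0.04, -0.038, -0.92, -0.1, 0.04, -0.038, -0.92, -0.1, 0.04, -0.038, -0.92, -0.1, 0.04, -0.038, -0.92, -0.1, 0.04, -0.038, -0.92, -0.1, 0.04, -0.038, -0.92, -0.1, 0.04, -0.038, -0.92, -0.1, 0.04, -0.038, -0.92, -0.1, 0.04, -0.038, -0.92, -0.1, 0.04, -0.038, -0.92],
)

```text
clock: 6.22
eef_pos: [0.4709, 0.1374, 0.3003]
tool_rot: [[-0.147, -0.989, -0.0], [-0.989, 0.147, -0.0], [0.0, 0.0, -1.0]]
ft_force: [0.4, 0.9, -0.5]
grip_width: 0.0426
grip_force: 0.0
```

```bash
python3 - <<'E'
from h import *
o=manip.get_obs();print(o['clock'],o['q'],o['eef_pos'],np.array(o['tool_rot']).round(3).tolist(),o['grip_width'])
shot('wrist','w2')
for t in('gauge_head','gauge','peg_mid'):
    print(t,[(q,w.tolist(),px('wrist',w).astype(int).tolist()) for q,w in look('wrist',t)[:4]])
a=cv2.imread('pics/w2.png')
print(px('wrist',(.4707,.1365,.22)))
cv2.imwrite('pics/w2z.png',cv2.resize(a[120:320,190:450],None,fx=3,fy=3,interpolation=cv2.INTER_CUBIC))
E
```

```text
6.225 [ 6.73843233e+00  1.09976969e+01  6.78369075e-01  7.96808263e+01
 -4.64187168e-04 -7.47951189e+01] [0.47086441 0.13739666 0.3002747 ] [[-0.147, -0.989, -0.0], [-0.989, 0.147, -0.0], [0.0, 0.0, -1.0]] 0.04264786965109544
gauge_head [(0.9, [0.4695, 0.1316, 0.2239], [326, 204]), (0.7, [0.3979, 0.2468, 0.097], [403, 257])]
gauge [(0.94, [0.4731, 0.1307, 0.2237], [320, 204]), (0.86, [0.3935, 0.2391, 0.097], [407, 250])]
peg_mid [(0.67, [0.5403, 0.1594, 0.0145], [274, 182])]
[325.30533023 209.92032002]
```

View pics/w2z.png

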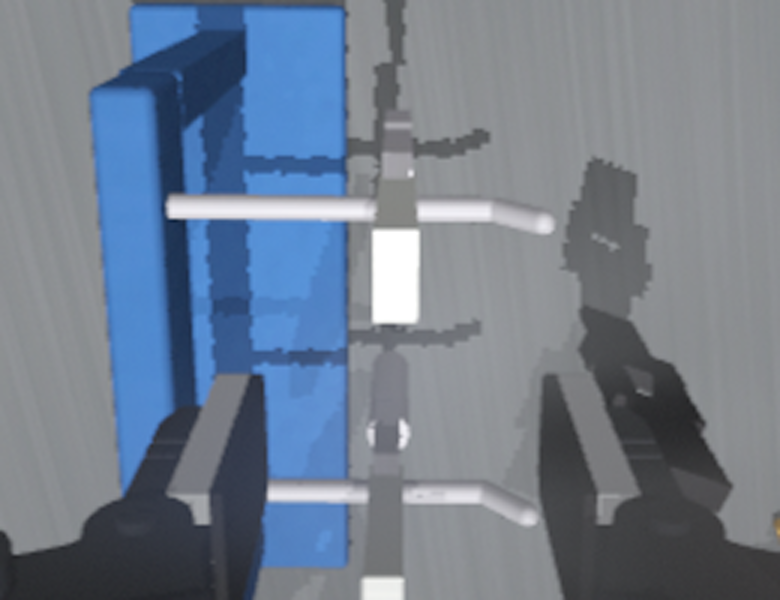

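The head top centre is at crop (395,276), which puts it at about (0.473, 0.138). It is 10 mm wide and aligned with the jaws. I'll descend, then close.

Call:
step_arm(
  commands=[-0.001, -0.002, 0.03, 0, -0.001, -0.002, 0.06, 0, -0.001, -0.002, 0.09, 0, -0.001, -0.002, 0.103, 0, -0.001, -0.002, 0.103, 0, -0.001, -0.002, 0.103, 0],
)

```text
clock: 7.18
eef_pos: [0.4735, 0.1382, 0.1983]
tool_rot: [[-0.146, -0.989, 0.001], [-0.989, 0.146, 0.0], [-0.0, -0.001, -1.0]]
ft_force: [0.2, -0.0, -0.3]
grip_width: 0.0429
grip_force: 0.0
```

Call:
step_arm(
  commands=[0, 0, 0, 0, 0, 0, 0, 0, 0, 0, 0, 0, 0, 0, 0, 0, 0, 0, 0, 0, 0, 0, 0, 0],
  fingers=-1,
  grip_force=50,
)

```text
clock: 7.92
eef_pos: [0.4734, 0.1381, 0.1977]
tool_rot: [[-0.146, -0.989, 0.001], [-0.989, 0.146, 0.0], [-0.0, -0.001, -1.0]]
ft_force: [0.9, -0.5, 6.6]
grip_width: 0.0095
grip_force: 52.0
```

Call:
step_arm(
  commands=[0, 0, -0.004, 0, 0, 0, -0.008, 0, 0, 0, -0.012, 0, 0, 0, -0.016, 0, 0, 0, -0.016, 0, 0, 0, -0.016, 0],
)

```text
clock: 8.68
eef_pos: [0.4729, 0.1381, 0.2132]
tool_rot: [[-0.146, -0.989, -0.0], [-0.989, 0.146, -0.0], [0.0, 0.0, -1.0]]
ft_force: [1.2, -0.3, -1.8]
grip_width: 0.0089
grip_force: 51.0
```

Call:
step_arm(
  commands=[0, 0.01, 0, 0, 0, 0.02, 0, 0, 0, 0.03, 0, 0, 0, 0.04, 0, 0, 0, 0.05, 0, 0, 0, 0.06, 0, 0, 0, 0.068, 0, 0, 0, 0.068, 0, 0, 0, 0.068, 0, 0],
)

```text
clock: 9.8
eef_pos: [0.4059, 0.148, 0.2133]
tool_rot: [[-0.145, -0.989, 0.0], [-0.989, 0.145, 0.0], [-0.0, -0.0, -1.0]]
ft_force: [0.1, -0.5, -1.8]
grip_width: 0.0094
grip_force: 51.0
```

```bash
python3 - <<'E'
from h import *
o=manip.get_obs();print(o['clock'],o['eef_pos'],o['ft_force'],o['grip_width'])
shot('wrist','w3')
E
```

```text
9.8 [0.40594263 0.14797728 0.21331607] [ 0.07190174 -0.47282789 -1.75987262] 0.009372905330765574
```

View pics/w3.png

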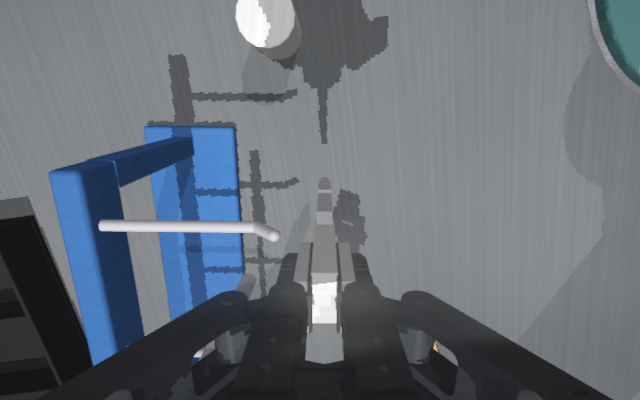

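The gauge hangs straight at column 323 and is clear of the peg end at (278,235). I'll rise and go over the middle slot.

Call:
step_arm(
  commands=[0, 0, -0.03, 0, 0, 0, -0.057, 0, 0.04, -0.02, -0.057, 0.01, 0.09, -0.05, -0.057, 0.03, 0.14, -0.08, -0.057, 0.05, 0.19, -0.11, -0.057, 0.067, 0.24, -0.14, -0.057, 0.067, 0.28, -0.17, -0.057, 0.067, 0.31, -0.185, -0.057, 0.067, 0.329, -0.195, -0.057, 0.067, 0.329, -0.195, -0.057, 0.067, 0.329, -0.195, -0.057, 0.067, 0.329, -0.195, -0.057, 0.067],
)

```text
clock: 11.48
eef_pos: [0.5506, -0.2051, 0.2705]
tool_rot: [[-0.248, -0.969, 0.0], [-0.969, 0.248, 0.0], [-0.0, -0.0, -1.0]]
ft_force: [-0.1, -0.5, -0.9]
grip_width: 0.0096
grip_force: 51.0
```

```bash
python3 - <<'E'
from h import *
o=manip.get_obs();print(o['clock'],o['eef_pos'],np.array(o['tool_rot']).round(4).tolist(),o['ft_force'],o['grip_width'])
im=shot('wrist','w4')
S=np.array([.551,-.206,.06]);d=np.array([.0149,.058,0])
for k in(-1,0,1): print(px('wrist',S+k*d))
a=cv2.imread('pics/w4.png');cv2.imwrite('pics/w4z.png',cv2.resize(a[60:310,150:460],None,fx=2.4,fy=2.4,interpolation=cv2.INTER_CUBIC))
E
```

```text
11.475 [ 0.55060974 -0.2051189   0.27049661] [[-0.2479, -0.9688, 0.0002], [-0.9688, 0.2479, 0.0], [-0.0001, -0.0002, -1.0]] [-0.07044519 -0.45569024 -0.94285136] 0.00956649658987652
[324.29225662 111.11213987]
[324.24157287 169.86725499]
[324.19569608 223.04989305]
```

View pics/w4z.png

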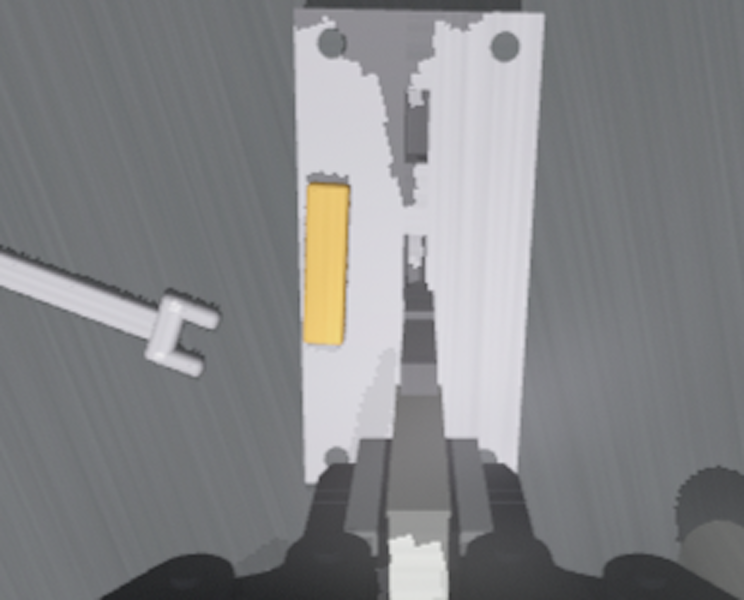

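The slots lie at crop (417,126) and (417,255), within 1 mm of the prediction, with the blade over the middle slot. I'll start by trying the middle one.

Call:
step_arm(
  commands=[0, -0.0013, 0.03, 0, 0, -0.0013, 0.06, 0, 0, -0.0013, 0.075, 0, 0, -0.0013, 0.081, 0, 0, -0.0013, 0.085, 0, 0, -0.0013, 0.089, 0, 0, -0.0013, 0.092, 0, 0, -0.0013, 0.092, 0],
)

```text
clock: 12.52
eef_pos: [0.552, -0.2062, 0.1783]
tool_rot: [[-0.249, -0.969, -0.0], [-0.969, 0.249, 0.0], [-0.0, 0.0, -1.0]]
ft_force: [0.4, -0.3, -1.4]
grip_width: 0.0092
grip_force: 50.9
```

Call:
step_arm(
  commands=[0, 0, 0.003, 0, 0, 0, 0.006, 0, 0, 0, 0.009, 0, 0, 0, 0.012, 0, 0, 0, 0.012, 0],
)

```text
clock: 13.15
eef_pos: [0.5519, -0.2062, 0.166]
tool_rot: [[-0.249, -0.969, -0.0], [-0.969, 0.249, 0.0], [-0.0, 0.0, -1.0]]
ft_force: [0.6, -0.7, -0.6]
grip_width: 0.0092
grip_force: 51.0
```

Call:
step_arm(
  commands=[0, 0, 0.002, 0, 0, 0, 0.004, 0, 0, 0, 0.005, 0, 0, 0, 0.005, 0],
)

```text
clock: 13.65
eef_pos: [0.5525, -0.2065, 0.1627]
tool_rot: [[-0.249, -0.969, 0.002], [-0.969, 0.249, -0.001], [0.001, -0.002, -1.0]]
ft_force: [-3.3, 1.0, 15.2]
grip_width: 0.0094
grip_force: 53.6
```

Call:
step_arm(
  commands=[0, 0, 0.0015, 0, 0, 0, 0.0015, 0, 0, 0, 0.0015, 0],
)

```text
clock: 14.02
eef_pos: [0.5528, -0.2066, 0.1626]
tool_rot: [[-0.249, -0.969, 0.004], [-0.969, 0.249, -0.002], [0.001, -0.004, -1.0]]
ft_force: [-5.1, 2.5, 31.5]
grip_width: 0.0092
grip_force: 55.9
```

The middle slot is hard-stopped at 25 mm. I'll lift out and try the right slot.

Call:
step_arm(
  commands=[0, 0, -0.004, 0, 0, 0, -0.02, 0, 0, 0, -0.043, 0, 0.02, 0, -0.043, 0, 0.04, 0, -0.043, 0, 0.059, 0, -0.043, 0, 0.059, 0, -0.043, 0, 0.059, 0, -0.043, 0, 0.059, 0, -0.036, 0, 0.059, 0, -0.033, 0, 0.059, 0, -0.028, 0, 0.059, 0, -0.024, 0, 0.059, 0, -0.02, 0, 0.059, 0, -0.02, 0],
)

```text
clock: 15.78
eef_pos: [0.5372, -0.2633, 0.1795]
tool_rot: [[-0.249, -0.969, -0.0], [-0.969, 0.249, 0.0], [-0.0, 0.0, -1.0]]
ft_force: [0.3, -0.4, -0.3]
grip_width: 0.0093
grip_force: 51.0
```

Call:
step_arm(
  commands=[0, 0, 0.003, 0, 0, 0, 0.006, 0, 0, 0, 0.009, 0, 0, 0, 0.012, 0, 0, 0, 0.015, 0, 0, 0, 0.018, 0, 0, 0, 0.018, 0],
)

```text
clock: 16.65
eef_pos: [0.5373, -0.2633, 0.1615]
tool_rot: [[-0.249, -0.969, -0.0], [-0.969, 0.249, 0.0], [-0.0, 0.0, -1.0]]
ft_force: [0.3, 0.4, -1.1]
grip_width: 0.0094
grip_force: 51.0
```

Call:
step_arm(
  commands=[0, 0, 0.003, 0, 0, 0, 0.006, 0, 0, 0, 0.009, 0, 0, 0, 0.011, 0, 0, 0, 0.011, 0],
)

```text
clock: 17.27
eef_pos: [0.5373, -0.2633, 0.1506]
tool_rot: [[-0.249, -0.969, -0.0], [-0.969, 0.249, 0.0], [-0.0, 0.0, -1.0]]
ft_force: [0.4, -0.7, -1.3]
grip_width: 0.0093
grip_force: 51.0
```

The right slot is loose, with no force at 37 mm. So the left slot should have the gib.

Call:
step_arm(
  commands=[0, 0, -0.015, 0, 0, 0, -0.035, 0, 0, 0, -0.055, 0, 0, 0, -0.055, 0, -0.03, 0, -0.055, 0, -0.06, 0, -0.055, 0, -0.09, 0, -0.055, 0, -0.12, 0, -0.055, 0, -0.12, -0.001, -0.055, 0, -0.12, -0.001, -0.055, 0, -0.12, -0.001, -0.045, 0, -0.12, -0.001, -0.04, 0, -0.12, -0.001, -0.035, 0, -0.12, -0.001, -0.031, 0, -0.12, -0.001, -0.028, 0, -0.12, -0.001, -0.028, 0],
)

```text
clock: 19.27
eef_pos: [0.5681, -0.1474, 0.1786]
tool_rot: [[-0.249, -0.969, -0.0], [-0.969, 0.249, 0.0], [-0.0, 0.0, -1.0]]
ft_force: [-0.2, 0.1, -2.0]
grip_width: 0.0093
grip_force: 50.9
```

Call:
step_arm(
  commands=[0, 0, 0.003, 0, 0, 0, 0.006, 0, 0, 0, 0.009, 0, 0, 0, 0.012, 0, 0, 0, 0.012, 0],
)

```text
clock: 19.9
eef_pos: [0.568, -0.1473, 0.1665]
tool_rot: [[-0.249, -0.969, -0.0], [-0.969, 0.249, 0.0], [-0.0, 0.0, -1.0]]
ft_force: [0.2, 0.5, -0.4]
grip_width: 0.0094
grip_force: 51.0
```

Call:
step_arm(
  commands=[0, 0, 0.002, 0, 0, 0, 0.004, 0, 0, 0, 0.006, 0, 0, 0, 0.008, 0, 0, 0, 0.008, 0],
)

```text
clock: 20.52
eef_pos: [0.5685, -0.1475, 0.1588]
tool_rot: [[-0.249, -0.969, 0.001], [-0.969, 0.249, -0.0], [-0.0, -0.001, -1.0]]
ft_force: [4.1, -0.7, -1.3]
grip_width: 0.0092
grip_force: 50.7
```

Call:
step_arm(
  commands=[0, 0, 0.002, 0, 0, 0, 0.004, 0, 0, 0, 0.006, 0, 0, 0, 0.008, 0, 0, 0, 0.01, 0, 0, 0, 0.011, 0, 0, 0, 0.011, 0],
)

```text
clock: 21.4
eef_pos: [0.5689, -0.1477, 0.148]
tool_rot: [[-0.249, -0.969, 0.002], [-0.969, 0.249, -0.001], [0.0, -0.002, -1.0]]
ft_force: [6.9, -1.4, 0.9]
grip_width: 0.0095
grip_force: 51.1
```

The gib pushes sideways with about 7 N, so this is the right slot. I'll push it home.

Call:
step_arm(
  commands=[0, 0, 0.002, 0, 0, 0, 0.004, 0, 0, 0, 0.0055, 0, 0, 0, 0.0065, 0, 0, 0, 0.0065, 0],
)

```text
clock: 22.02
eef_pos: [0.5692, -0.1478, 0.1429]
tool_rot: [[-0.249, -0.969, 0.003], [-0.969, 0.249, -0.001], [0.0, -0.004, -1.0]]
ft_force: [2.1, 0.6, 17.3]
grip_width: 0.0093
grip_force: 53.7
```

Call:
step_arm(
  commands=[0, 0, 0, 0, 0, 0, 0, 0, 0, 0, 0, 0, 0, 0, 0, 0, 0, 0, 0, 0],
  fingers=0,
)

```text
clock: 22.65
eef_pos: [0.5681, -0.1474, 0.1412]
tool_rot: [[-0.249, -0.969, -0.0], [-0.969, 0.249, 0.0], [-0.0, 0.0, -1.0]]
ft_force: [0.4, -0.4, -1.0]
grip_width: 0.0426
grip_force: 0.0
```

Call:
step_arm(
  commands=[0, 0, -0.01, 0, 0, 0, -0.03, 0, 0, 0, -0.06, 0, 0, 0, -0.1, 0, 0, 0, -0.14, 0, 0, 0, -0.14, 0, 0, 0, -0.14, 0],
)

```text
clock: 23.52
eef_pos: [0.568, -0.1473, 0.2811]
tool_rot: [[-0.249, -0.969, -0.0], [-0.969, 0.249, 0.0], [0.0, 0.0, -1.0]]
ft_force: [0.4, 0.1, -0.2]
grip_width: 0.043
grip_force: 0.0
```

```bash
python3 - <<'E'
from h import *
o=manip.get_obs();print(o['clock'],o['eef_pos'],o['ft_force'],o['grip_width'])
shot('wrist','w5');shot('scene','s5')
print(look('wrist','gauge_head')[:2],look('scene','gauge_mid')[:2], px('wrist',(.5685,-.1475,.21)))
a=cv2.imread('pics/w5.png');b=cv2.imread('pics/s5.png')[190:290,260:380]
W=np.zeros((400,800,3),np.uint8);W[:250,:400]=cv2.resize(a,(400,250));W[:333,400:]=cv2.resize(b,(400,333));cv2.imwrite('pics/f.png',W)
E
```

```text
23.525 [ 0.56802501 -0.14734364  0.28110345] [ 0.36294376  0.08252384 -0.20642242] 0.04295530739585597
[(0.57, array([ 0.5684, -0.1605,  0.1666]))] [(0.78, array([ 0.5682, -0.1507,  0.1177])), (0.53, array([0.5599, 0.2058, 0.0252]))] [324.03860174 215.85508036]
```

View pics/f.png

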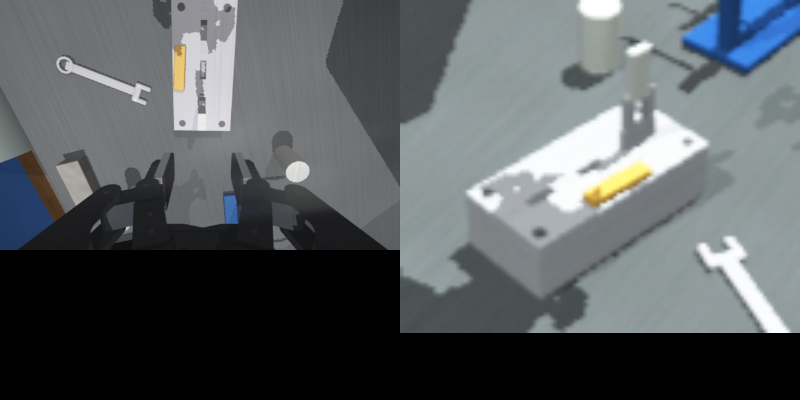

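The gauge stands upright in the left slot with its shoulders on the block (crop (638,100)), and the key bar and wrench are unmoved. I'll hand it in.

```bash
python3 -c "
from plant import manip
print(manip.sign_off())"
```

```text
the job is handed in; nothing more can be done
None
```

The gauge is fully home in the left slot, shoulders on the block and released: the middle slot stopped it at 25 mm, the right was loose, and in the left the gib pressed it with about 7 N; the job is handed in, and the sign-off gave no verdict.

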